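# Scoop the clean tubing clamps into the kidney dish

### The arm

A 6-joint arm with a two-finger parallel gripper is mounted at the origin on the work surface. World frame = base frame: x ahead of the robot, y to its left, z up, the work surface at z = 0. Lengths are in m, angles in rad, forces in N, time in s.
With the tool pointing down it reaches from about 0.35 to 0.775 m from the base axis. Payload 5.5 kg.
Tool frame: the origin (TCP) lies on the centre line of the jaws, within the pads' length; the fingertips stand 25 mm ahead of it and the grasp point (between the pads) lies 6 mm ahead of it; z points along the fingers, y is the direction in which the jaws open and shut (so a half turn about z gives the same grasp; the last joint's range is limited). The gripper opens to 85 mm and grips with 20 to 120 N. Pads are 22 mm wide; open, the fingers measure 114 mm over their backs; the gripper's body (76 mm by 85 mm) begins 54 mm behind the grasp point. The pads swing forward as they close: fully open they stand 13 mm farther back than shut.
Start: joints at [1.185, 0.313, 0.046, 1.304, 0, 1.431], TCP at [0.14, 0.558, 0.256] pointing down, gripper open.
Joint ranges: [-2.76, 2.76], [-0.86, 1.69], [-1.03, 1.26], [-2.2, 2.34], [-1.47, 1.5], [-3.14, 3.14]. Speed limits (rad/s): [2.57, 2.57, 3.14, 3.14, 3.14, 3.14].

### API

Orientations are given as [roll, pitch, yaw] about the fixed x, y, z axes, in that order (R = Rz(yaw) Ry(pitch) Rx(roll)).
In Python, from station import env gives the robot as it stands.
- The arm moves only by the tool drive_tool, never from a script. Its argument "deltas" is a list of rows, each an object with "travel": the shift along the tool's x, y, z in m, a list of three; "delta_rot": the turn, a rotation vector about the tool's x, y, z in degrees, a list of three; "hand": the opening, from 0 (shut) to 1 (fully open). A call has 1 to 5 rows; each row shifts and turns the commanded pose from where the row before left it, along the tool's axes as they then stand; what a row does not reach is not made up. A row lasts 1/8 s, in which the tool goes at most 62.5 mm and 10.7 degrees, less where a joint would pass 70% of its speed; a pose out of reach is approached as far as the arm can. A call is refused whole if a number of a shift passes 0.0625 or a number of a turn 10.7, either way. A call with a gripper value outside its range is refused whole. The fingers move at their own pace and stop on an object; "squeeze" is the grip in N (left out, the last holds). Time passes only in rows, so rows that do not move let the fingers close. It gives the time, the measured TCP pose, the force and the opening at its end, in the units of the state.
- env.state(): the state, without advancing time (a new reading comes with each control period).
- env.grab_frame(name): name is "scene" or "side" or "wrist"; returns the picture (480x640x3 uint8, red, green, blue); there is no depth.
- env.get_calibration(name): a dict with "camera_matrix" (3x3 intrinsics, pixels), "eye" and "orientation" of the camera in the world; the wrist camera has in their place "T_tool_cam" (4x4, takes a point from camera to tool coordinates, whose origin is the TCP and whose axes are the flange's). Camera axes: x right, y down, z forward; pixel columns grow to the right and rows downward; lengths in m; the calibration is good to about 2 mm. A picture is of the moment at which its call begins: read the wrist's pose just before it. get_calibration takes no time and is no camera call.
- env.close_job(): hands the job in, once; it reports no verdict.
The state is a dict: "time_s": time; "qpos": joint angles; "joint_velocities": joint speeds; "effort": joint torques, N m; "eef_pos": TCP position; "tcp_rot": TCP orientation; "contact_force": force on the tool from outside, world axes, zero at the start; "torque": the same for the moment, N m; "opening": finger opening in m.
Only numpy, scipy, OpenCV 4.12 (cv2) and the standard library are available. Lean on these libraries where they do the work, as an engineer would, in place of code of your own. Each camera call takes 0.05 s, during which the arm holds its last target. There are 200 camera calls.

### The job

The four blue tubing clamps in the sorting lane are clean, so never touch them with the gripper: take the green scoop by its handle, scoop them up against the shut gate (in more than one go if need be) and tip all four into the white kidney dish. Then lay the empty scoop down flat, right way up, on the bare worktop and let go. Leave the dish, the hemostat and the grey connector where they are.

Things in the scene. Friction and masses are not known exactly. Their poses are not given: they have to be found in the camera images.
- scoop: green plastic hand scoop, about 120 g, black handle, starts flat on the worktop, lip roughly away from the robot. Origin: underside of the blade, on the middle line; x points forward over the open lip, z up. Blade: flat 2 mm plate, x -55 to +45 mm, 90 mm wide (front 20 mm 1.5 mm thick). Back wall at x -55, 42 mm high; side walls 36 mm high from x -52 to 0, then 16 mm to x 12; front open.
- scoop_lip (a point): middle of the scoop's front lip, on the underside (45 mm forward of the scoop's origin)
- scoop_handle (a point): place to hold the scoop's handle, on its centre line: 80 mm behind and 66 mm above the scoop's origin. The handle is a flat-sided bar along the scoop's x, 16 mm wide (y), 20 mm tall, from x -128 to -48 mm, joined to the back wall by a 30 mm wide neck at x -58 to -50.
- lane: shallow acrylic sorting lane, fixed to the worktop, 240 mm long (x), 118 mm wide (y). Origin: centre of its underside; x points along the lane to the shut gate. Floor 10 mm above the worktop; clear side walls 6 mm thick, 48 mm high, 106 mm apart inside; open above and at its -x end (towards the robot).
- gate_foot (a point): foot of the gate's inner face, mid-lane, on the lane floor (lane x +114, y 0, z +10 mm). The teal gate, 12 mm thick, is shut and does not move; its top is 54 mm above the worktop.
- dish: white ceramic kidney dish, loose, 0.6 kg. Origin: underside, below the middle; about 230 mm long along its y axis, 120 mm wide along x, 51 mm high, 5 mm walls, inner floor 6 mm above the worktop. Its middle line is an arc of radius 220 mm, so both ends bend towards its -x side by about 25 mm.
- dish_a (a point): inner floor of the dish on its middle line, in the lobe at its -y end; the dish is 110 mm wide inside here
- dish_mid (a point): inner floor at the middle of the dish
- dish_b (a point): inner floor of the dish on its middle line, in the lobe at its +y end
- hemostat: chrome hemostat, 145 mm long, lying on the worktop beyond the work; origin under its pivot. To be left alone.
- connector: grey plastic bloodline connector, 44 mm long, 24 mm wide, lying on the worktop beyond the work; origin under its middle. To be left alone.
- clamp0: blue polypropylene tubing clamp, a rounded U of two bars, 28 mm long (x), 22 mm wide (y), 11 mm thick (z), 12 g; origin at its middle. It starts lying flat on the lane floor (middle 15.5 mm above the worktop), turned any way, all of it between 5 mm and 90 mm beyond the middle of the lane towards the gate and within 38 mm of its middle line.
- clamp1: blue polypropylene tubing clamp, a rounded U of two bars, 28 mm long (x), 22 mm wide (y), 11 mm thick (z), 12 g; origin at its middle. It starts lying flat on the lane floor (middle 15.5 mm above the worktop), turned any way, all of it between 5 mm and 90 mm beyond the middle of the lane towards the gate and within 38 mm of its middle line.
- clamp2: blue polypropylene tubing clamp, a rounded U of two bars, 28 mm long (x), 22 mm wide (y), 11 mm thick (z), 12 g; origin at its middle. It starts lying flat on the lane floor (middle 15.5 mm above the worktop), turned any way, all of it between 5 mm and 90 mm beyond the middle of the lane towards the gate and within 38 mm of its middle line.
- clamp3: blue polypropylene tubing clamp, a rounded U of two bars, 28 mm long (x), 22 mm wide (y), 11 mm thick (z), 12 g; origin at its middle. It starts lying flat on the lane floor (middle 15.5 mm above the worktop), turned any way, all of it between 5 mm and 90 mm beyond the middle of the lane towards the gate and within 38 mm of its middle line.
Things that resemble listed ones, but are neither listed nor needed, are in the scene too. What is shaped like the clamp1 but brown, orange or yellow is not meant.

How it is judged:
On the way:
1. at least one clamp rides in the scoop, lifted clear of the lane (((x of clamp0 in the frame of scoop between -0.06 and 0.05 m and y of clamp0 in the frame of scoop between -0.05 and 0.05 m and z of clamp0 in the frame of scoop between 0 and 0.05 m and height (world z) of clamp0 above 0.07 m) or (x of clamp1 in the frame of scoop between -0.06 and 0.05 m and y of clamp1 in the frame of scoop between -0.05 and 0.05 m and z of clamp1 in the frame of scoop between 0 and 0.05 m and height (world z) of clamp1 above 0.07 m) or (x of clamp2 in the frame of scoop between -0.06 and 0.05 m and y of clamp2 in the frame of scoop between -0.05 and 0.05 m and z of clamp2 in the frame of scoop between 0 and 0.05 m and height (world z) of clamp2 above 0.07 m) or (x of clamp3 in the frame of scoop between -0.06 and 0.05 m and y of clamp3 in the frame of scoop between -0.05 and 0.05 m and z of clamp3 in the frame of scoop between 0 and 0.05 m and height (world z) of clamp3 above 0.07 m))), for 0.2 s.
At the end, for the whole second after the job is handed in: All four clamps lie still inside the kidney dish, below its rim; the dish stands flat within 40 mm of where it was; the scoop lies at rest, flat and right way up (within 0.1 rad) on the worktop itself, not in the lane or the dish; the hemostat and the connector are within 30 mm of where they were ((horizontal distance between clamp0 and dish_a below 0.058 m or horizontal distance between clamp0 and dish_mid below 0.058 m or horizontal distance between clamp0 and dish_b below 0.058 m) and z of clamp0 in the frame of dish between 0.008 and 0.048 m and linear speed of each of clamp0, clamp1, clamp2, clamp3, scoop below 0.05 m/s and (horizontal distance between clamp1 and dish_a below 0.058 m or horizontal distance between clamp1 and dish_mid below 0.058 m or horizontal distance between clamp1 and dish_b below 0.058 m) and z of clamp1 in the frame of dish between 0.008 and 0.048 m and (horizontal distance between clamp2 and dish_a below 0.058 m or horizontal distance between clamp2 and dish_mid below 0.058 m or horizontal distance between clamp2 and dish_b below 0.058 m) and z of clamp2 in the frame of dish between 0.008 and 0.048 m and (horizontal distance between clamp3 and dish_a below 0.058 m or horizontal distance between clamp3 and dish_mid below 0.058 m or horizontal distance between clamp3 and dish_b below 0.058 m) and z of clamp3 in the frame of dish between 0.008 and 0.048 m and angle between each of dish, scoop's own z axis and vertical below 0.1 rad and height (world z) of dish below 0.01 m and distance of dish from where it was at the start of the episode below 0.04 m and height (world z) of scoop below 0.006 m and height (world z) of scoop_handle above 0.04 m and distance of each of hemostat, connector from where it was at the start of the episode below 0.03 m); the robot touches nothing.
It fails at once if a clamp is touched by the gripper or the arm (over 0.5 N) (contact force between any of the fingers, the arm and clamp0 above 0.5 N or contact force between any of the fingers, the arm and clamp1 above 0.5 N or contact force between any of the fingers, the arm and clamp2 above 0.5 N or contact force between any of the fingers, the arm and clamp3 above 0.5 N).
It fails at once if the dish is tipped by more than 0.4 rad (angle between dish's own z axis and vertical above 0.4 rad).
It fails at once if a clamp leaves the counter (height (world z) of any of clamp0, clamp1, clamp2, clamp3 below -0.05 m).
It also fails if it takes over 64 s, if anything falls off the work surface, if the arm or the gripper's body presses on something with over 40 N, if the wrist force passes 120 N, or if a joint passes its speed limit or range.

## Working session

There is one attempt and no reset: what is moved stays moved. The work goes in short steps, Python scripts to look and compute and a tool call to move; the robot and the scene stay as the last step left them, time stands still between calls to the robot, and variables do not carry over. Pictures are saved under pics/ and viewed, about 8 in all and at most 12, crops included, and the job is handed in when it is done.

Besides the shell and the picture viewer there is one more tool, called after "Emit:" as name(argument=value, ...) on one line, values as JSON. drive_tool: Moves the arm, as the interface text tells. Its arguments: {"type":"object","properties":{"deltas":{"type":"array"},"squeeze":{"type":"number"}},"required":["deltas"]}

```bash
ls; mkdir -p pics; python3 - <<'E'
from station import env
import cv2,numpy as np
s=env.state();print(s)
for n in("scene","side"):
    c=env.get_calibration(n);print(n,c)
    cv2.imwrite(f"pics/{n}0.png",env.grab_frame(n)[:,:,::-1])
print(env.get_calibration("wrist"))
E
```

```text
pics
{'time_s': 0.0, 'qpos': array([ 1.18539666e+00,  3.14009473e-01,  4.49542143e-02,  1.30358694e+00,
       -1.60338122e-06,  1.43120566e+00]), 'joint_velocities': array([ 0.00086739,  0.00010112,  0.00070879,  0.00070064, -0.00033508,
        0.00020387]), 'effort': array([ 2.35735155e-03, -4.80625427e+01,  2.98531294e+01,  1.93099090e-02,
        1.12623632e-04,  1.29372417e-06]), 'eef_pos': array([0.13974655, 0.55727324, 0.25539354]), 'tcp_rot': array([-3.13976451e+00, -2.55242603e-04,  2.89578343e+00]), 'contact_force': array([ 0.53845689, -0.04016578,  0.52158949]), 'torque': array([ 0.02488655, -0.00725823,  0.03639156]), 'opening': 0.08519239586167023}
scene {'camera_matrix': array([[488.82147689,   0.        , 323.17132211],
       [  0.        , 488.82147689, 252.62887985],
       [  0.        ,   0.        ,   1.        ]]), 'eye': array([ 0.95715043, -0.74057234,  0.57349759]), 'orientation': array([-2.14087446, -0.02491121,  0.49418297])}
side {'camera_matrix': array([[455.49009829,   0.        , 315.33836344],
       [  0.        , 455.49009829, 242.01973779],
       [  0.        ,   0.        ,   1.        ]]), 'eye': array([ 0.18662943, -0.41333072,  0.64941846]), 'orientation': array([-2.35074542,  0.00282781, -0.81690911])}
{'camera_matrix': array([[380.88761861,   0.        , 318.57005793],
       [  0.        , 380.88761861, 241.74693116],
       [  0.        ,   0.        ,   1.        ]]), 'T_tool_cam': array([[ 4.82002908e-05, -9.59270635e-01, -2.82488667e-01,
         7.15423894e-02],
       [ 9.99999943e-01, -4.84490500e-05,  3.35149867e-04,
         3.52999152e-05],
       [-3.35185733e-04, -2.82488667e-01,  9.59270577e-01,
        -1.18118739e-01],
       [ 0.00000000e+00,  0.00000000e+00,  0.00000000e+00,
         1.00000000e+00]])}
```

View pics/scene0.png

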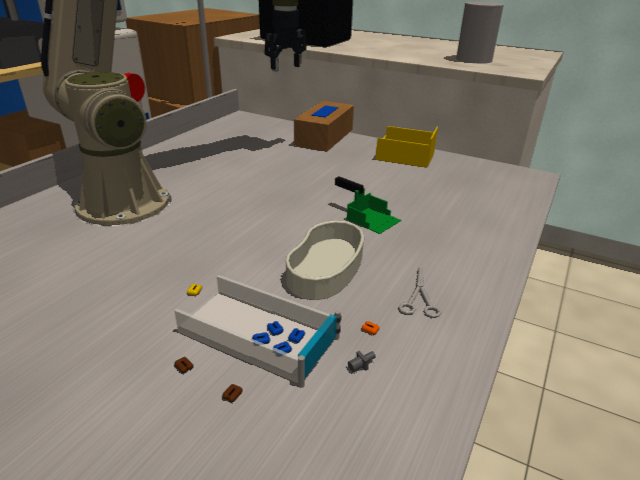

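View pics/side0.png

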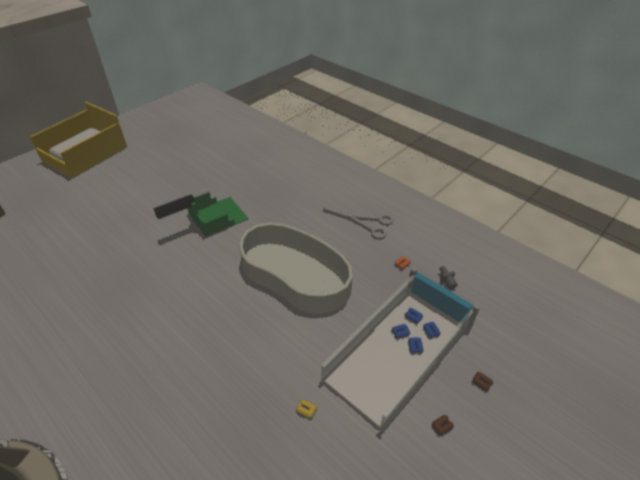

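The scene shows the scoop at about (370,210), dish at (325,260), lane at (265,330) with four blue clamps, and hemostat and connector to the right. The side view agrees: scoop (215,212), dish (295,268), lane (400,345). I'll zoom in for keypoints.

```bash
cat > h.py <<'E'
import numpy as np,cv2
from scipy.spatial.transform import Rotation as R
from station import env
def cam(n,st=None):
    c=env.get_calibration(n);K=np.array(c["camera_matrix"])
    if n=="wrist":
        st=st or env.state();T=np.eye(4);T[:3,:3]=R.from_euler("xyz",st["tcp_rot"]).as_matrix();T[:3,3]=st["eef_pos"]
        T=T@np.array(c["T_tool_cam"]);return K,T[:3,:3],T[:3,3]
    return K,R.from_euler("xyz",c["orientation"]).as_matrix(),np.array(c["eye"])
def proj(C,P):
    K,Rc,t=C;q=(np.atleast_2d(P)-t)@Rc;q=q@K.T;return q[:,:2]/q[:,2:]
def ray(C,uv,z):
    K,Rc,t=C;uv=np.atleast_2d(uv).astype(float);d=np.c_[uv,np.ones(len(uv))]@np.linalg.inv(K).T@Rc.T
    return t+d*((z-t[2])/d[:,2])[:,None]
E
python3 - <<'E'
import cv2,numpy as np
a=cv2.imread("pics/scene0.png");b=cv2.imread("pics/side0.png")
def crop(im,x,y,w,h,s):
    c=cv2.resize(im[y:y+h,x:x+w],None,fx=s,fy=s,interpolation=cv2.INTER_CUBIC)
    for u in range((x//20+1)*20,x+w,20): cv2.putText(c,str(u),((u-x)*s,8),0,.3,(0,0,255));cv2.line(c,((u-x)*s,10),((u-x)*s,14),(0,0,255))
    for v in range((y//20+1)*20,y+h,20): cv2.putText(c,str(v),(0,(v-y)*s),0,.3,(0,0,255));cv2.line(c,(20,(v-y)*s),(24,(v-y)*s),(0,0,255))
    return c
m=np.vstack([np.hstack([crop(a,165,270,200,115,4)]),np.hstack([crop(a,320,165,100,70,4),crop(b,148,180,100,70,4)])])
cv2.imwrite("pics/c1.png",m);print(m.shape)
m=np.vstack([crop(b,310,260,200,185,3)]);cv2.imwrite("pics/c2.png",m)
E
```

```text
(740, 800, 3)
```

View pics/c1.png

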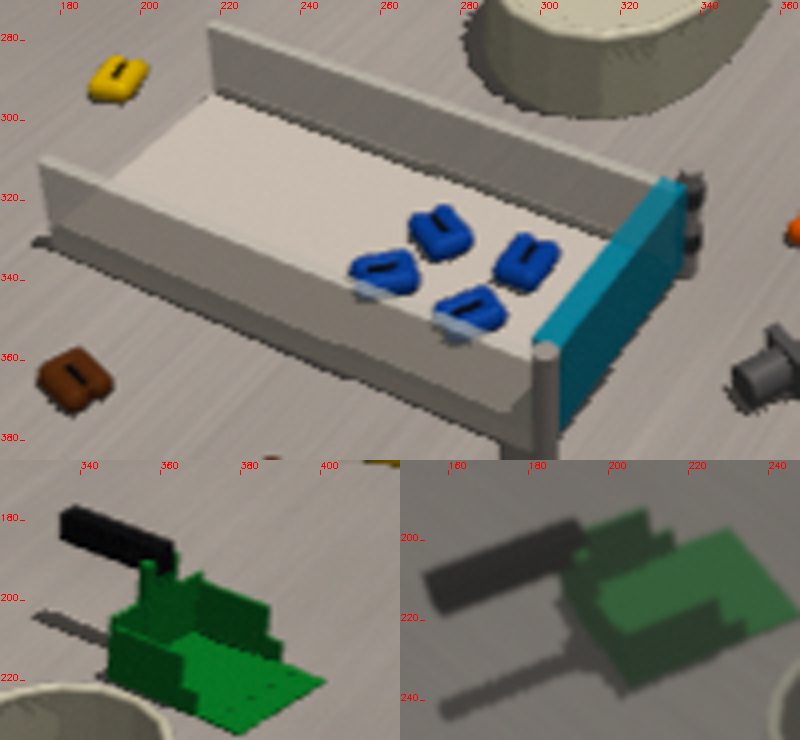

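View pics/c2.png

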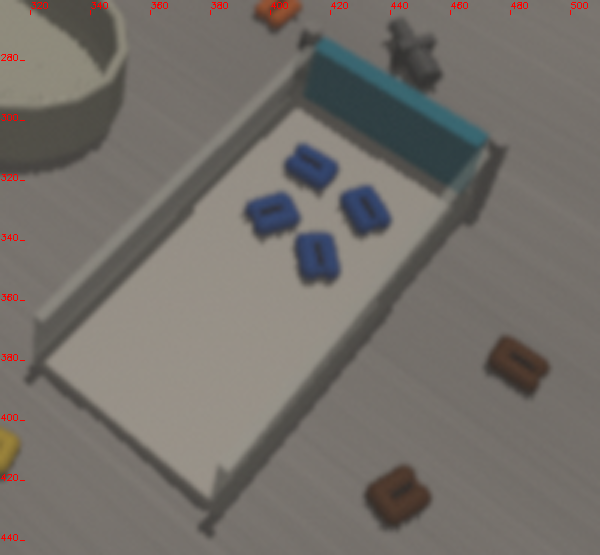

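```bash
cat > fit.py <<'E'
from h import *
from scipy.optimize import least_squares,minimize
S,D=cam("scene"),cam("side")
def T(p,P): c,s=np.cos(p[2]),np.sin(p[2]);P=np.atleast_2d(P);return P@np.array([[c,s,0],[-s,c,0],[0,0,1]])+[p[0],p[1],0]
def fit(k,p0,n):
    f=lambda p:np.concatenate([(proj(c,T(p,np.array(m)/1000.))-uv).ravel() for c,m,uv in k])
    r=least_squares(f,p0,loss="soft_l1");print(n,r.x.round(4),"yawdeg",np.degrees(r.x[2]).round(2),"\n",f(r.x).reshape(-1,2).round(1).tolist());return r.x
lane=fit([(S,(-120,56,48),(217,275.5)),(S,(-120,-56,48),(175,310)),(S,(-120,53,10),(218,293.3)),(S,(114,53,10),(317.5,330)),(S,(-120,-59,0),(177.5,330)),
 (D,(114,53,10),(409,296)),(D,(114,-53,10),(459,324)),(D,(-120,53,10),(325,380.7)),(D,(-120,-53,10),(380,426.7))],[.5,-.15,0],"lane")
sc=fit([(S,(45,45,1),(401.5,220)),(S,(45,-45,0),(380,233.5)),(S,(-55,-45,0),(347,219.5)),(S,(-55,-45,42),(347.5,205)),(S,(-128,-8,56),(335,184)),(S,(-128,-8,76),(335,178)),
 (D,(45,45,1),(230.5,197)),(D,(45,-45,0),(248,218)),(D,(-55,-45,0),(204,238)),(D,(-128,-8,56),(158.5,218))],[.5,.3,0],"scoop")
im={n:cv2.imread(f"pics/{n}0.png") for n in("scene","side")}
for n,C in(("scene",S),("side",D)):
    h=cv2.cvtColor(im[n],cv2.COLOR_BGR2HSV);m=cv2.inRange(h,(108,150,60),(125,255,255))
    for st in cv2.connectedComponentsWithStats(m)[2:][0][1:],: pass
    nn,_,st,ce=cv2.connectedComponentsWithStats(m)
    for i in range(1,nn):
        if 25<st[i,4]<400:
            w=ray(C,ce[i],.0165)[0];c,s=np.cos(lane[2]),np.sin(lane[2]);d=w[:2]-lane[:2]
            print(n,ce[i].round(),st[i,4],w.round(3),"lane",np.round([c*d[0]+s*d[1],-s*d[0]+c*d[1]],4))
a=np.linspace(-55/220,55/220,20);arc=np.c_[220*np.cos(a)-220,220*np.sin(a)]
t=np.linspace(0,2*np.pi,40)
hullpts=(arc[:,None]+60*np.c_[np.cos(t),np.sin(t)][None]) 
masks={}
for n,r in(("scene",(275,212,100,100)),("side",(228,215,135,110))):
    g=np.zeros((480,640),np.uint8);cv2.grabCut(im[n],g,r,np.zeros((1,65)),np.zeros((1,65)),6,cv2.GC_INIT_WITH_RECT);masks[n]=((g==1)|(g==3)).astype(np.uint8)
def model(p,C):
    m=np.zeros((480,640),np.uint8)
    for z in np.linspace(0,.051,6):
        for q in hullpts[::2]: cv2.fillConvexPoly(m,np.round(proj(C,T(p,np.c_[q/1000,np.full(len(q),z)]))*16).astype(np.int32),1,shift=4)
    return m
def cost(p):
    return sum(1-(model(p,C)&masks[n]).sum()/(model(p,C)|masks[n]).sum() for n,C in(("scene",S),("side",D)))
best=None
c0=ray(D,(295,265),.03)[0]
for y0 in np.arange(0,6.28,.785):
    r=minimize(cost,[c0[0],c0[1],y0],method="Nelder-Mead",options=dict(initial_simplex=np.array([c0[0],c0[1],y0])+np.array([[0,0,0],[.03,0,0],[0,.03,0],[0,0,.4]]),maxiter=70))
    if best is None or r.fun<best.fun: best=r
print("dish",best.x.round(4),np.degrees(best.x[2]),best.fun)
for y in(-.055,0,.055): print(T(best.x,[.22*np.cos(y/.22)-.22,.22*np.sin(y/.22),.006]).round(4))
import json;json.dump(dict(lane=lane.tolist(),scoop=sc.tolist(),dish=best.x.tolist()),open("poses.json","w"))
E
python3 fit.py
```

```text
lane [ 0.5672 -0.2341  0.0249] yawdeg 1.43 
 [[-1.3, -0.2], [-0.8, -0.7], [-1.4, -0.7], [10.7, 2.9], [-0.6, 2.1], [-0.3, -4.9], [2.7, -0.4], [-1.7, -0.3], [-0.3, -0.6]]
scoop [ 0.5868  0.2465 -0.2416] yawdeg -13.84 
 [[0.0, 0.1], [-0.5, 0.3], [-0.5, -0.3], [-0.1, -1.2], [-0.3, 0.7], [0.0, -0.7], [-0.1, -1.5], [0.6, 0.0], [1.1, -2.3], [-0.6, 0.2]]
scene [324. 111.] 159 [0.082 0.924 0.016] lane [-0.4564  1.1698]
scene [275. 328.] 131 [ 0.599 -0.219  0.016] lane [0.0322 0.0139]
scene [296. 335.] 143 [ 0.639 -0.217  0.016] lane [0.0725 0.0152]
scene [262. 338.] 120 [ 0.593 -0.25   0.016] lane [ 0.0252 -0.0163]
scene [283. 347.] 102 [ 0.636 -0.25   0.016] lane [ 0.0679 -0.0177]
dish [5.7770e-01 6.0000e-03 6.3673e+00] 364.81860719217536 0.21291457773123157
[[ 0.5755 -0.0488  0.006 ]]
[[0.5777 0.006  0.006 ]]
[[0.5663 0.0596 0.006 ]]
```

Emit:
drive_tool(deltas=[{"travel": [-0.043, -0.019, 0.004], "delta_rot": [0, 0, 0], "hand": 1}, {"travel": [-0.043, -0.019, 0.004], "delta_rot": [0, 0, 0], "hand": 1}, {"travel": [-0.043, -0.019, 0.004], "delta_rot": [0, 0, 0], "hand": 1}, {"travel": [-0.043, -0.019, 0.004], "delta_rot": [0, 0, 0], "hand": 1}, {"travel": [-0.043, -0.019, 0.004], "delta_rot": [0, 0, 0], "hand": 1}], squeeze=60)

```text
time_s: 0.72
eef_pos: [0.3262, 0.4121, 0.2358]
tcp_rot: [-3.141, -0.0, 2.896]
contact_force: [0.5, 1.4, -0.5]
opening: 0.0853
```

Emit:
drive_tool(deltas=[{"travel": [-0.043, -0.019, 0.004], "delta_rot": [0, 0, 0], "hand": 1}, {"travel": [-0.043, -0.019, 0.004], "delta_rot": [0, 0, 0], "hand": 1}, {"travel": [-0.043, -0.019, 0.004], "delta_rot": [0, 0, 0], "hand": 1}, {"travel": [-0.038, -0.019, 0.004], "delta_rot": [0, 0, 0], "hand": 1}, {"travel": [0, 0, 0], "delta_rot": [0, 0, 0], "hand": 1}])

```text
time_s: 1.35
eef_pos: [0.4705, 0.2969, 0.2192]
tcp_rot: [-3.141, -0.001, 2.891]
contact_force: [-0.8, 1.2, 0.9]
opening: 0.0854
```

```bash
python3 - <<'E'
from h import *
import json
p=json.load(open("poses.json"));st=env.state();print({k:np.round(st[k],4).tolist() for k in("qpos","eef_pos","tcp_rot","time_s")})
im=env.grab_frame("wrist")[:,:,::-1].copy();cv2.imwrite("pics/w1.png",im);C=cam("wrist",st)
x,y,a=p["scoop"];Rz=R.from_euler("z",a).as_matrix()
P=np.array([(45,45,0),(45,-45,0),(-55,45,42),(-55,-45,42),(-128,8,76),(-128,-8,76),(-80,0,76)])/1000
for u,v in proj(C,P@Rz.T+[x,y,0]): cv2.circle(im,(int(u),int(v)),3,(0,0,255),1)
cv2.imwrite("pics/w1o.png",im);print(proj(C,P@Rz.T+[x,y,0]).round(1).tolist())
E
```

```text
{'qpos': [0.4187, 0.2913, -0.0754, 1.2054, -0.0003, 0.6689], 'eef_pos': [0.4705, 0.2969, 0.2192], 'tcp_rot': [-3.1406, -0.0008, 2.8914], 'time_s': 1.35}
[[343.3, 374.4], [255.8, 375.0], [347.5, 303.4], [241.5, 304.2], [300.1, 230.6], [277.5, 230.8], [290.8, 293.1]]
```

View pics/w1o.png

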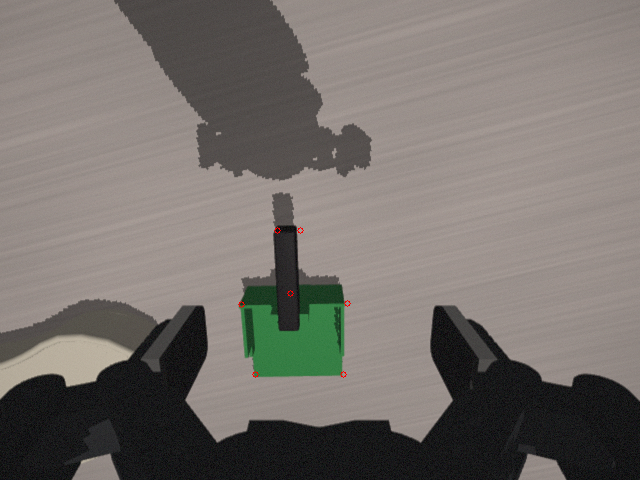

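Overlay agrees: handle end predicted at (289,231), seen at (286,227); lip corners at (254,376) and (343,376) match. Descending.

Emit:
drive_tool(deltas=[{"travel": [-0.045, -0.021, 0.02], "delta_rot": [0, 0, 0], "hand": 1}, {"travel": [0, 0, 0.05], "delta_rot": [0, 0, 0], "hand": 1}, {"travel": [0, 0, 0.05], "delta_rot": [0, 0, 0], "hand": 1}, {"travel": [0, 0, 0.027], "delta_rot": [0, 0, 0], "hand": 1}, {"travel": [0, 0, 0], "delta_rot": [0, 0, 0], "hand": 1}])

```text
time_s: 2.02
eef_pos: [0.5044, 0.2678, 0.071]
tcp_rot: [-3.139, -0.005, 2.897]
contact_force: [-0.7, 0.4, -0.4]
opening: 0.0853
```

Emit:
drive_tool(deltas=[{"travel": [0, 0, 0], "delta_rot": [0, 0, 0], "hand": 0}, {"travel": [0, 0, 0], "delta_rot": [0, 0, 0], "hand": 0}, {"travel": [0, 0, 0], "delta_rot": [0, 0, 0], "hand": 0}, {"travel": [0, 0, 0], "delta_rot": [0, 0, 0], "hand": 0}, {"travel": [0, 0, 0], "delta_rot": [0, 0, 0], "hand": 0}], squeeze=80)

```text
time_s: 2.65
eef_pos: [0.5079, 0.2676, 0.0743]
tcp_rot: [3.141, 0.001, 2.896]
contact_force: [-0.3, -1.2, 5.4]
opening: 0.0146
```

```bash
cat >> h.py <<'E'
def rows(pos,rpy,n,start=None):
    """rows to go straight from the pose now (or start) to pos,rpy in n rows"""
    st=env.state();p0,r0=start or (st["eef_pos"],st["tcp_rot"]);A=R.from_euler("xyz",r0);B=R.from_euler("xyz",rpy)
    rv=(A.inv()*B).as_rotvec();d=(np.array(pos)-p0)/n
    for i in range(n):
        Ri=A*R.from_rotvec(rv*i/n);print([float(x) for x in Ri.inv().apply(d).round(4)],np.degrees(rv/n).round(2).tolist())
def scoop_tcp(sp,rpy):
    """TCP pose for scoop origin sp, scoop roll-pitch-yaw (TCP at scoop (-.0817,0,.0743))"""
    Rs=R.from_euler("xyz",rpy);t=np.array(sp)+Rs.apply([-.0817,0,.0743])
    return t,(Rs*R.from_euler("xyz",[np.pi,0,np.pi])).as_euler("xyz")
E
sed -i 's/^lane=fit.*/lane=fit([(S,(-120,56,48),(217,275.5)),(S,(-120,-56,48),(175,310)),(S,(-120,53,10),(218,293.3)),(S,(114,0,54),(314.6,335.4)),(S,(-120,-59,0),(177.5,330)),/; s/ (D,(114,53,10),(409,296)),(D,(114,-53,10),(459,324)),/ (D,(114,53,10),(409.5,294)),(D,(126,0,54),(444.8,289.5)),/' fit.py
python3 fit.py; python3 - <<'E'
from h import *
st=env.state()
p,r=scoop_tcp([.512,-.2355,.14],[0,0,.025]);print(p,r)
rows(st["eef_pos"]+[0,0,.13],st["tcp_rot"],3)
rows(p,r,10,(st["eef_pos"]+[0,0,.13],st["tcp_rot"]))
E
```

```text
lane [ 0.5685 -0.2361  0.0102] yawdeg 0.58 
 [[-0.5, 0.2], [-0.7, -0.5], [-0.6, -0.3], [-1.0, -1.8], [-0.5, 2.2], [1.6, -2.5], [0.4, -2.1], [-0.7, -1.1], [0.1, -0.7]]
scoop [ 0.5868  0.2465 -0.2416] yawdeg -13.84 
 [[0.0, 0.1], [-0.5, 0.3], [-0.5, -0.3], [-0.1, -1.2], [-0.3, 0.7], [0.0, -0.7], [-0.1, -1.5], [0.6, 0.0], [1.1, -2.3], [-0.6, 0.2]]
scene [324. 111.] 159 [0.082 0.924 0.016] lane [-0.4748  1.165 ]
scene [275. 328.] 131 [ 0.599 -0.219  0.016] lane [0.0308 0.0164]
scene [296. 335.] 143 [ 0.639 -0.217  0.016] lane [0.071  0.0183]
scene [262. 338.] 120 [ 0.593 -0.25   0.016] lane [ 0.0242 -0.0139]
scene [283. 347.] 102 [ 0.636 -0.25   0.016] lane [ 0.0669 -0.0147]
dish [5.7770e-01 6.0000e-03 6.3673e+00] 364.81860719217536 0.21291457773123157
[[ 0.5755 -0.0488  0.006 ]]
[[0.5777 0.006  0.006 ]]
[[0.5663 0.0596 0.006 ]]
[ 0.43032553 -0.23754229  0.2143    ] [ 3.14159265  0.         -3.11659265]
[-0.0001, 0.0, -0.0433] [0.0, 0.0, 0.0]
[-0.0001, 0.0, -0.0433] [0.0, 0.0, 0.0]
[-0.0001, 0.0, -0.0433] [0.0, 0.0, 0.0]
[-0.0048, -0.0509, -0.001] [0.0, 0.01, -1.55]
[-0.0034, -0.051, -0.001] [0.0, 0.01, -1.55]
[-0.002, -0.0511, -0.001] [0.0, 0.01, -1.55]
[-0.0006, -0.0511, -0.001] [0.0, 0.01, -1.55]
[0.0007, -0.0511, -0.001] [0.0, 0.01, -1.55]
[0.0021, -0.0511, -0.001] [0.0, 0.01, -1.55]
[0.0035, -0.051, -0.001] [0.0, 0.01, -1.55]
[0.0049, -0.0509, -0.001] [0.0, 0.01, -1.55]
[0.0063, -0.0507, -0.001] [0.0, 0.01, -1.55]
[0.0076, -0.0505, -0.001] [0.0, 0.01, -1.55]
```

Emit:
drive_tool(deltas=[{"travel": [0, 0, -0.043], "delta_rot": [0, 0, 0], "hand": 0}, {"travel": [0, 0, -0.043], "delta_rot": [0, 0, 0], "hand": 0}, {"travel": [0, 0, -0.043], "delta_rot": [0, 0, 0], "hand": 0}, {"travel": [-0.005, -0.051, -0.001], "delta_rot": [0, 0, -1.5], "hand": 0}, {"travel": [-0.003, -0.051, -0.001], "delta_rot": [0, 0, -1.5], "hand": 0}])

```text
time_s: 3.28
eef_pos: [0.4916, 0.1659, 0.2047]
tcp_rot: [3.141, 0.001, 2.951]
contact_force: [0.1, -0.4, -1.7]
opening: 0.0143
```

Emit:
drive_tool(deltas=[{"travel": [-0.002, -0.051, -0.001], "delta_rot": [0, 0, -1.5], "hand": 0}, {"travel": [-0.001, -0.051, -0.001], "delta_rot": [0, 0, -1.5], "hand": 0}, {"travel": [0.001, -0.051, -0.001], "delta_rot": [0, 0, -1.5], "hand": 0}, {"travel": [0.002, -0.051, -0.001], "delta_rot": [0, 0, -1.5], "hand": 0}, {"travel": [0.0035, -0.051, -0.001], "delta_rot": [0, 0, -1.5], "hand": 0}])

```text
time_s: 3.9
eef_pos: [0.4516, -0.0871, 0.2091]
tcp_rot: [3.141, -0.0, 3.08]
contact_force: [0.9, -0.4, -1.6]
opening: 0.0147
```

Emit:
drive_tool(deltas=[{"travel": [0.005, -0.051, -0.001], "delta_rot": [0, 0, -1.5], "hand": 0}, {"travel": [0.006, -0.051, -0.001], "delta_rot": [0, 0, -1.5], "hand": 0}, {"travel": [0.0075, -0.05, -0.001], "delta_rot": [0, 0, -1.5], "hand": 0}, {"travel": [0, 0, 0], "delta_rot": [0, 0, 0], "hand": 0}, {"travel": [0, 0, 0], "delta_rot": [0, 0, 0], "hand": 0}])

```text
time_s: 4.53
eef_pos: [0.4278, -0.2365, 0.2118]
tcp_rot: [3.14, -0.001, -3.127]
contact_force: [0.4, 1.0, -1.7]
opening: 0.0146
```

```bash
python3 - <<'E'
from h import *
import json
p=json.load(open("poses.json"));st=env.state();print({k:np.round(st[k],4).tolist() for k in("qpos","eef_pos","tcp_rot","time_s","opening")})
C=cam("wrist",st);im=env.grab_frame("wrist")[:,:,::-1].copy();cv2.imwrite("pics/w2.png",im)
x,y,a=p["lane"];Rz=R.from_euler("z",a).as_matrix()
P=np.array([(-120,53,10),(-120,-53,10),(114,53,10),(114,-53,10),(114,53,54),(114,-53,54),(-120,56,48),(-120,-56,48)])/1000
q=proj(C,P@Rz.T+[x,y,0]);print(q.round(0).tolist())
for u,v in q: cv2.circle(im,(int(u),int(v)),4,(0,0,255),1)
# scoop as held
Rt=R.from_euler("xyz",st["tcp_rot"])*R.from_euler("xyz",[np.pi,0,np.pi]).inv()
o=st["eef_pos"]-Rt.apply([-.0817,0,.0743]);print("scoop",o.round(4),Rt.as_euler("xyz").round(4))
S=np.array([(45,45,0),(45,-45,0),(-55,45,42),(-55,-45,42),(-128,8,76),(-128,-8,76)])/1000
for u,v in proj(C,Rt.apply(S)+o): cv2.circle(im,(int(u),int(v)),3,(255,0,255),1)
cv2.imwrite("pics/w2o.png",im)
E
```

```text
{'qpos': [-0.6698, 0.1676, -0.2543, 1.1505, 0.0005, -0.6848], 'eef_pos': [0.4278, -0.2365, 0.2118], 'tcp_rot': [3.1402, -0.0008, -3.1266], 'time_s': 4.525, 'opening': 0.0146}
[[378.0, 240.0], [256.0, 239.0], [367.0, 455.0], [266.0, 454.0], [372.0, 493.0], [259.0, 493.0], [389.0, 254.0], [245.0, 253.0]]
scoop [ 0.5094 -0.2352  0.1374] [0.0014 0.0008 0.015 ]
```

View pics/w2o.png

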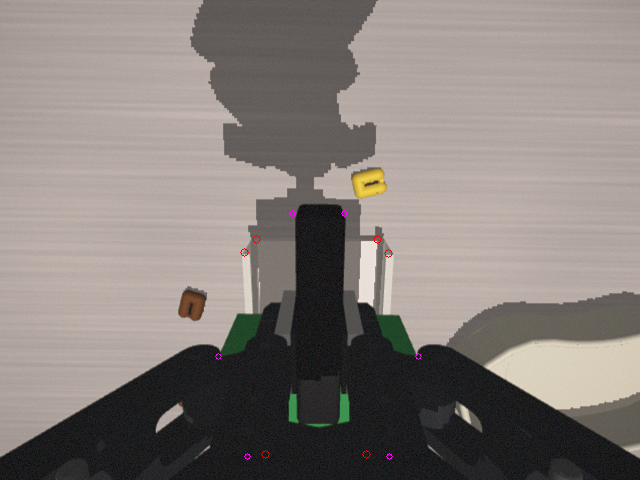

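Emit:
drive_tool(deltas=[{"travel": [0, -0.001, 0.04], "delta_rot": [0, 0, 0], "hand": 0}, {"travel": [0, 0, 0.04], "delta_rot": [0, 1.5, 0], "hand": 0}, {"travel": [0, 0, 0.03], "delta_rot": [0, 1.5, 0], "hand": 0}, {"travel": [0, 0, 0.005], "delta_rot": [0, 0, 0], "hand": 0}, {"travel": [0, 0, 0], "delta_rot": [0, 0, 0], "hand": 0}])

```text
time_s: 5.2
eef_pos: [0.4276, -0.2371, 0.0978]
tcp_rot: [3.141, -0.052, -3.124]
contact_force: [-0.9, 0.3, -0.6]
opening: 0.0146
```

Emit:
drive_tool(deltas=[{"travel": [0, 0, 0.003], "delta_rot": [0, 0, 0], "hand": 0}, {"travel": [0, 0, 0], "delta_rot": [0, 0, 0], "hand": 0}])

```text
time_s: 5.45
eef_pos: [0.4275, -0.2382, 0.0952]
tcp_rot: [-3.141, -0.051, -3.126]
contact_force: [-0.1, 0.2, -0.9]
opening: 0.0145
```

Emit:
drive_tool(deltas=[{"travel": [0, 0, 0.004], "delta_rot": [0, 0, 0], "hand": 0}, {"travel": [0, 0, 0.0015], "delta_rot": [0, 0, 0], "hand": 0}, {"travel": [0, 0, 0], "delta_rot": [0, 0, 0], "hand": 0}])

```text
time_s: 5.82
eef_pos: [0.4266, -0.2384, 0.0893]
tcp_rot: [-3.141, -0.052, -3.126]
contact_force: [-3.9, 0.2, 4.8]
opening: 0.0146
```

Emit:
drive_tool(deltas=[{"travel": [-0.02, 0, -0.001], "delta_rot": [0, 0, 0], "hand": 0}, {"travel": [-0.02, 0, -0.001], "delta_rot": [0, 0, 0], "hand": 0}, {"travel": [-0.02, 0, -0.001], "delta_rot": [0, 0, 0], "hand": 0}, {"travel": [-0.02, 0, -0.001], "delta_rot": [0, 0, 0], "hand": 0}, {"travel": [-0.02, 0, -0.001], "delta_rot": [0, 0, 0], "hand": 0}])

```text
time_s: 6.45
eef_pos: [0.5271, -0.2365, 0.0893]
tcp_rot: [-3.141, -0.053, -3.126]
contact_force: [-4.9, -0.4, 6.8]
opening: 0.0145
```

```bash
cat > look.py <<'E'
from h import *
import sys
n=sys.argv[1]
def crop(im,x,y,w,h,s): return cv2.resize(im[y:y+h,x:x+w],(int(w*s),int(h*s)),interpolation=cv2.INTER_CUBIC)
a=env.grab_frame("scene")[:,:,::-1];b=env.grab_frame("side")[:,:,::-1]
cv2.imwrite(f"pics/{n}_sc.png",a);cv2.imwrite(f"pics/{n}_si.png",b)
xa=[int(v) for v in sys.argv[2:6]];xb=[int(v) for v in sys.argv[6:10]]
cv2.imwrite(f"pics/{n}.png",np.hstack([crop(a,*xa,400/xa[2]),cv2.resize(crop(b,*xb,400/xb[2]),(400,int(xa[3]*400/xa[2])))]))
E
python3 look.py p1 200 220 160 160 370 240 130 130
```

```text
(no output)
```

View pics/p1.png

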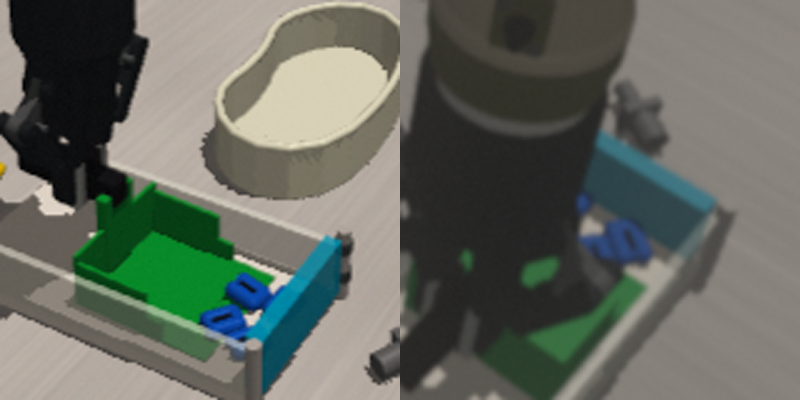

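The two rear clamps already sit on the lip and the front two are at the gate. Finish the push.

Emit:
drive_tool(deltas=[{"travel": [-0.015, 0, -0.0008], "delta_rot": [0, 0, 0], "hand": 0}, {"travel": [-0.012, 0, -0.0006], "delta_rot": [0, 0, 0], "hand": 0}, {"travel": [-0.006, 0, -0.0003], "delta_rot": [0, 0, 0], "hand": 0}, {"travel": [0, 0, 0], "delta_rot": [0, 0, 0], "hand": 0}])

```text
time_s: 7.05
eef_pos: [0.5593, -0.2361, 0.0892]
tcp_rot: [-3.141, -0.053, -3.126]
contact_force: [-4.0, -0.7, 5.6]
opening: 0.0143
```

Emit:
drive_tool(deltas=[{"travel": [-0.002, 0, -0.0001], "delta_rot": [0, 0, 0], "hand": 0}, {"travel": [-0.001, 0, 0], "delta_rot": [0, 0, 0], "hand": 0}, {"travel": [0, 0, 0], "delta_rot": [0, 0, 0], "hand": 0}])

```text
time_s: 7.42
eef_pos: [0.5595, -0.236, 0.0894]
tcp_rot: [-3.141, -0.058, -3.127]
contact_force: [-12.3, -1.4, 12.0]
opening: 0.0148
```

```bash
python3 look.py p2 200 220 160 160 370 240 130 130
```

```text
(no output)
```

View pics/p2.png

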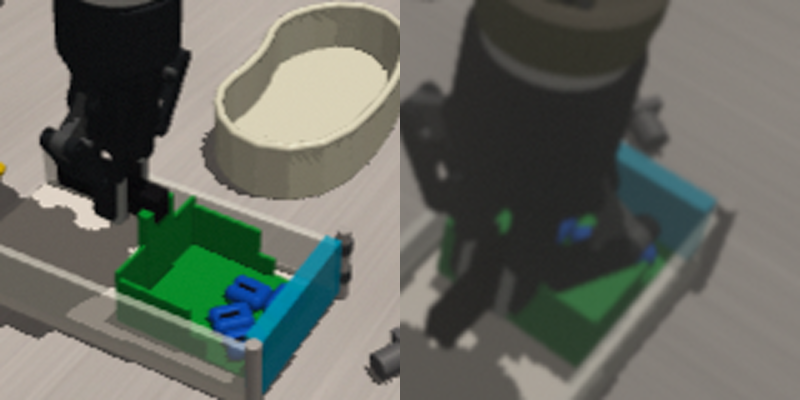

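The lip is at the gate (−12 N) and at least three clamps show on or at the blade near (240,300); next, tilt it nose-up with the lip tracking the gate.

```bash
cat >> h.py <<'E'
BT=R.from_euler("xyz",[np.pi,0,np.pi])
def path(poses,start):
    """poses/start: (TCP pos, Rotation); prints tool rows"""
    p,r=start
    for q,s in poses:
        print([float(x) for x in r.inv().apply(q-p).round(4)],np.degrees((r.inv()*s).as_rotvec()).round(2).tolist());p,r=q,s
def held(st): # scoop rotation
    return R.from_euler("xyz",st["tcp_rot"])*BT.inv()
E
python3 - <<'E'
from h import *
st=env.state();Rs=held(st);yaw=Rs.as_euler("ZYX")[0];print(Rs.as_euler("ZYX",degrees=True),st["qpos"].round(3))
v=np.array([-.1267,0,.0743]);p0=np.array(st["eef_pos"]);lip=p0-Rs.apply(v);print("lip",lip)
fw=np.array([np.cos(yaw),np.sin(yaw),0]);out=[]
for i,th in enumerate([3,0,-5,-10,-15,-20,-25,-30,-35]):
    r=R.from_euler("ZYX",[yaw,np.radians(th),0]);L=lip-fw*.0015;L[2]=lip[2]+.0005+max(0,.1*np.sin(np.radians(-th)))
    out.append((L+r.apply(v),r*BT))
path(out,(p0,R.from_euler("xyz",st["tcp_rot"])))
E
```

```text
[ 0.85607406  3.30951202 -0.02595107] [-0.518  0.508 -0.082  1.03  -0.03  -0.532]
lip [ 0.68176268 -0.23424305  0.00792372]
[0.0019, -0.0, 0.0003] [-0.03, -0.31, 0.0]
[0.0037, -0.0, 0.0067] [-0.0, -3.0, -0.0]
[0.006, 0.0, 0.0026] [-0.0, -5.0, -0.0]
[0.0052, 0.0, 0.0027] [-0.0, -5.0, -0.0]
[0.0045, -0.0, 0.0029] [-0.0, -5.0, -0.0]
[0.0038, 0.0, 0.0033] [-0.0, -5.0, -0.0]
[0.0032, -0.0, 0.0038] [-0.0, -5.0, -0.0]
[0.0027, 0.0, 0.0043] [-0.0, -5.0, -0.0]
[0.0023, 0.0, 0.005] [-0.0, -5.0, -0.0]
```

Emit:
drive_tool(deltas=[{"travel": [0.0018, 0, 0], "delta_rot": [0, 0, 0], "hand": 0}, {"travel": [0.0037, 0, 0.005], "delta_rot": [0, -3, 0], "hand": 0}, {"travel": [0.006, 0, 0.0026], "delta_rot": [0, -5, 0], "hand": 0}, {"travel": [0.0052, 0, 0.0027], "delta_rot": [0, -5, 0], "hand": 0}, {"travel": [0.0045, 0, 0.0029], "delta_rot": [0, -5, 0], "hand": 0}])

```text
time_s: 8.15
eef_pos: [0.541, -0.2361, 0.0749]
tcp_rot: [-3.141, 0.264, -3.126]
contact_force: [-1.0, -1.3, -0.3]
opening: 0.0143
```

Emit:
drive_tool(deltas=[{"travel": [0.0038, 0, 0.003], "delta_rot": [0, -5, 0], "hand": 0}, {"travel": [0.0032, 0, 0.0036], "delta_rot": [0, -5, 0], "hand": 0}, {"travel": [0.0027, 0, 0.004], "delta_rot": [0, -5, 0], "hand": 0}, {"travel": [0.0023, 0, 0.004], "delta_rot": [0, -5, 0], "hand": 0}, {"travel": [0, 0, 0], "delta_rot": [0, 0, 0], "hand": 0}])

```text
time_s: 8.78
eef_pos: [0.5352, -0.2353, 0.0557]
tcp_rot: [3.139, 0.609, -3.128]
contact_force: [-1.1, 1.1, 0.2]
opening: 0.0149
```

```bash
python3 look.py p3 200 220 160 160 370 240 130 130
```

```text
(no output)
```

View pics/p3.png

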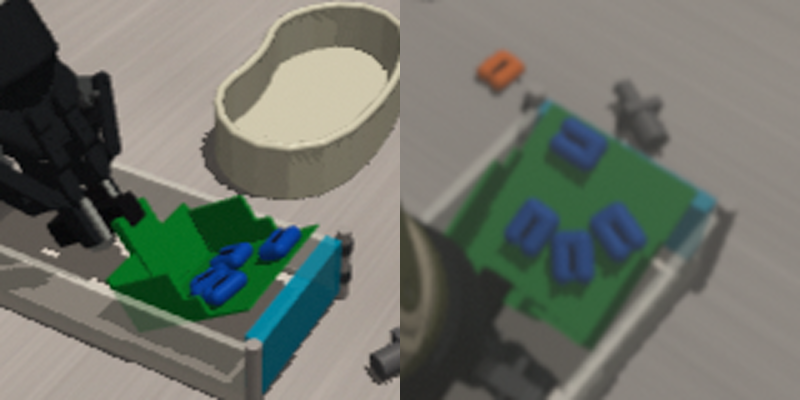

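All four clamps are on the blade (three mid-blade, one nearer the lip). Lift with a bit more tilt.

Emit:
drive_tool(deltas=[{"travel": [-0.012, 0, -0.016], "delta_rot": [0, -4, 0], "hand": 0}, {"travel": [-0.019, 0, -0.023], "delta_rot": [0, -4, 0], "hand": 0}, {"travel": [-0.027, 0, -0.03], "delta_rot": [0, 0, 0], "hand": 0}, {"travel": [-0.027, 0, -0.03], "delta_rot": [0, 0, 0], "hand": 0}, {"travel": [-0.027, 0, -0.03], "delta_rot": [0, 0, 0], "hand": 0}])

```text
time_s: 9.5
eef_pos: [0.5356, -0.236, 0.2291]
tcp_rot: [-3.142, 0.748, -3.126]
contact_force: [-1.1, -1.3, -2.4]
opening: 0.0145
```

```bash
python3 - <<'E'
from h import *
st=env.state();print(st["time_s"],st["qpos"].round(3),st["eef_pos"].round(4),held(st).as_euler("ZYX",degrees=True).round(2))
C=cam("side");im=env.grab_frame("side")[:,:,::-1];cv2.imwrite("pics/side4.png",im)
b=env.grab_frame("scene")[:,:,::-1];cv2.imwrite("pics/scene4.png",b)
o=st["eef_pos"]-held(st).apply([-.0817,0,.0743]);print(o)
for n,i in(("side",im),("scene",b)):
    m=cv2.inRange(cv2.cvtColor(i,cv2.COLOR_BGR2HSV),(108,150,60),(125,255,255));k,_,s,c=cv2.connectedComponentsWithStats(m)
    K,Rc,t=cam(n)
    for j in range(1,k):
        if s[j,4]>20:
            # intersect ray with blade plane (scoop z=.007)
            Rs=held(st).as_matrix();d=Rc@np.linalg.inv(K)@[*c[j],1];nz=Rs[:,2];P0=o+Rs@[0,0,.008];l=nz@(P0-t)/(nz@d);print(n,s[j,4],c[j].round(),"in scoop",(Rs.T@(t+l*d-o)).round(3))
E
```

```text
9.5 [-0.792 -0.041 -0.688  0.354  0.514 -0.654] [ 0.5356 -0.236   0.2291] [  0.91 -42.88  -0.  ]
[ 0.64597941 -0.23422862  0.23024897]
scene 159 [324. 111.] in scoop [ 0.676 -0.88   0.008]
scene 181 [290. 220.] in scoop [-0.075  0.091  0.008]
```

```bash
python3 - <<'E'
import cv2,numpy as np
a=cv2.imread("pics/scene4.png")[120:380,180:400];b=cv2.imread("pics/side4.png")[100:360,330:550]
cv2.imwrite("pics/p4.png",cv2.resize(np.hstack([a,b]),(800,472),interpolation=cv2.INTER_CUBIC))
E
```

```text
(no output)
```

View pics/p4.png

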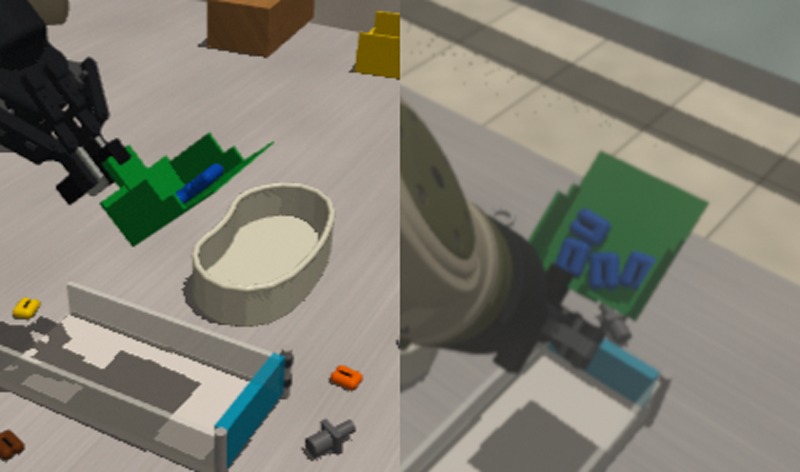

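All four sit in the back part of the scoop, side view (590,250). Now carry to the dish, turning the scoop to yaw 90° so it tips along the dish's length.

```bash
python3 - <<'E'
from h import *
st=env.state();v=np.array([-.1267,0,.0743]);p0=st["eef_pos"]
out=[]
for i in range(1,13):
    f=i/12;r=R.from_euler("ZYX",np.radians([.9+89.1*f,-42.9+17.9*f,0]));out.append((p0+f*(np.array([.575,-.15,.26])-p0),r*BT))
path(out,(p0,R.from_euler("xyz",st["tcp_rot"])))
E
```

```text
[-0.0038, 0.0073, 0.0006] [-5.29, 1.92, -5.16]
[-0.0045, 0.0068, 0.0011] [-4.84, 1.49, -5.63]
[-0.0052, 0.0063, 0.0015] [-4.69, 1.49, -5.76]
[-0.0058, 0.0056, 0.0019] [-4.54, 1.49, -5.88]
[-0.0064, 0.0048, 0.0021] [-4.38, 1.49, -5.99]
[-0.0069, 0.0039, 0.0023] [-4.23, 1.49, -6.1]
[-0.0073, 0.003, 0.0024] [-4.07, 1.49, -6.21]
[-0.0076, 0.002, 0.0023] [-3.9, 1.49, -6.32]
[-0.0079, 0.001, 0.0022] [-3.74, 1.49, -6.42]
[-0.008, -0.0, 0.0021] [-3.57, 1.49, -6.51]
[-0.008, -0.0011, 0.0018] [-3.4, 1.49, -6.6]
[-0.0078, -0.0021, 0.0015] [-3.23, 1.49, -6.69]
```

Emit:
drive_tool(deltas=[{"travel": [-0.0038, 0.0073, 0.0006], "delta_rot": [-5.3, 1.9, -5.2], "hand": 0}, {"travel": [-0.0045, 0.0068, 0.0011], "delta_rot": [-4.8, 1.5, -5.6], "hand": 0}, {"travel": [-0.0052, 0.0063, 0.0015], "delta_rot": [-4.7, 1.5, -5.8], "hand": 0}, {"travel": [-0.0058, 0.0056, 0.0019], "delta_rot": [-4.5, 1.5, -5.9], "hand": 0}, {"travel": [-0.0064, 0.0048, 0.0021], "delta_rot": [-4.4, 1.5, -6.0], "hand": 0}])

```text
time_s: 10.22
eef_pos: [0.5508, -0.1992, 0.2375]
tcp_rot: [3.129, 0.614, -2.481]
contact_force: [0.6, -0.3, -2.7]
opening: 0.0148
```

Emit:
drive_tool(deltas=[{"travel": [-0.0069, 0.0039, 0.0023], "delta_rot": [-4.2, 1.5, -6.1], "hand": 0}, {"travel": [-0.0073, 0.003, 0.0024], "delta_rot": [-4.1, 1.5, -6.2], "hand": 0}, {"travel": [-0.0076, 0.002, 0.0023], "delta_rot": [-3.9, 1.5, -6.3], "hand": 0}, {"travel": [-0.0079, 0.001, 0.0022], "delta_rot": [-3.7, 1.5, -6.4], "hand": 0}, {"travel": [-0.008, 0, 0.0021], "delta_rot": [-3.6, 1.5, -6.5], "hand": 0}])

```text
time_s: 10.85
eef_pos: [0.5664, -0.1625, 0.2481]
tcp_rot: [3.129, 0.49, -1.831]
contact_force: [-0.2, -0.7, -1.4]
opening: 0.0143
```

Emit:
drive_tool(deltas=[{"travel": [-0.008, -0.0011, 0.0018], "delta_rot": [-3.4, 1.5, -6.6], "hand": 0}, {"travel": [-0.0078, -0.0021, 0.0015], "delta_rot": [-3.2, 1.5, -6.7], "hand": 0}, {"travel": [0, 0, 0], "delta_rot": [0, 0, 0], "hand": 0}])

```text
time_s: 11.22
eef_pos: [0.5735, -0.1471, 0.2525]
tcp_rot: [3.132, 0.441, -1.574]
contact_force: [-0.6, -0.0, -2.4]
opening: 0.0146
```

```bash
python3 - <<'E'
from h import *
st=env.state();v=np.array([-.1267,0,.0743]);p0=st["eef_pos"];Rs=held(st)
print(st["time_s"],st["qpos"].round(3),p0.round(4),Rs.as_euler("ZYX",degrees=True).round(2),"lip",(p0-Rs.apply(v)).round(4))
lip0=p0-Rs.apply(v);a=Rs.as_euler("ZYX")
L=np.array([.574,-.03,.068])
for n,th0,th1,l0,l1 in((4,None,0,lip0,L+[0,0,.03]),(8,0,65,L+[0,0,.03],L)):
    out=[]
    e0=a if th0 is None else np.radians([90,th0,0])
    for i in range(1,n+1):
        f=i/n;e=e0+f*(np.radians([90,th1,0])-e0);r=R.from_euler("ZYX",e);out.append((l0+f*(l1-l0)+r.apply(v),r*BT))
    path(out,(p0,Rs*BT));print();p0,Rs=out[-1][0],out[-1][1]*BT.inv()
E
```

```text
11.225 [-0.558  0.51   0.258  1.571  0.366 -2.174] [ 0.5735 -0.1471  0.2525] [ 89.81 -25.28   0.55] lip [ 0.5732 -0.0009  0.2394]
[0.0127, -0.0003, 0.0154] [0.12, 6.32, 0.01]
[0.0094, -0.0003, 0.0176] [0.12, 6.32, -0.01]
[0.0059, -0.0002, 0.0194] [0.13, 6.32, -0.02]
[0.0022, -0.0002, 0.0208] [0.13, 6.32, -0.04]

[-0.0118, 0.0, -0.0134] [0.0, 8.13, 0.0]
[-0.0123, 0.0, -0.0134] [0.0, 8.12, 0.0]
[-0.0128, 0.0, -0.0136] [-0.0, 8.12, 0.0]
[-0.0133, 0.0, -0.0137] [0.0, 8.12, 0.0]
[-0.0138, 0.0, -0.014] [0.0, 8.12, 0.0]
[-0.0142, 0.0, -0.0143] [-0.0, 8.12, -0.0]
[-0.0146, 0.0, -0.0147] [-0.0, 8.13, 0.0]
[-0.0149, 0.0, -0.0151] [0.0, 8.13, 0.0]
```

Emit:
drive_tool(deltas=[{"travel": [0.0127, 0, 0.0154], "delta_rot": [0, 6.3, 0], "hand": 0}, {"travel": [0.0094, 0, 0.0176], "delta_rot": [0, 6.3, 0], "hand": 0}, {"travel": [0.0059, 0, 0.0194], "delta_rot": [0, 6.3, 0], "hand": 0}, {"travel": [0.0022, 0, 0.0208], "delta_rot": [0, 6.3, 0], "hand": 0}, {"travel": [0, 0, 0], "delta_rot": [0, 0, 0], "hand": 0}])

```text
time_s: 11.85
eef_pos: [0.57, -0.1554, 0.1716]
tcp_rot: [3.131, 0.004, -1.571]
contact_force: [0.7, 0.2, -1.0]
opening: 0.0145
```

Emit:
drive_tool(deltas=[{"travel": [-0.0118, 0, -0.0134], "delta_rot": [0, 8.1, 0], "hand": 0}, {"travel": [-0.0123, 0, -0.0134], "delta_rot": [0, 8.1, 0], "hand": 0}, {"travel": [-0.0128, 0, -0.0136], "delta_rot": [0, 8.1, 0], "hand": 0}, {"travel": [-0.0133, 0, -0.0137], "delta_rot": [0, 8.1, 0], "hand": 0}])

```text
time_s: 12.35
eef_pos: [0.5729, -0.0982, 0.2166]
tcp_rot: [3.137, -0.566, -1.572]
contact_force: [0.3, 0.1, -2.2]
opening: 0.0145
```

Emit:
drive_tool(deltas=[{"travel": [-0.0138, 0, -0.014], "delta_rot": [0, 8.1, 0], "hand": 0}, {"travel": [-0.0142, 0, -0.0143], "delta_rot": [0, 8.1, 0], "hand": 0}, {"travel": [-0.0146, 0, -0.0147], "delta_rot": [0, 8.1, 0], "hand": 0}, {"travel": [-0.0149, 0, -0.0151], "delta_rot": [0, 8.1, 0], "hand": 0}, {"travel": [0, 0, 0], "delta_rot": [0, 0, 0], "hand": 0}])

```text
time_s: 12.98
eef_pos: [0.572, -0.0158, 0.2104]
tcp_rot: [3.1, -1.129, -1.534]
contact_force: [-0.1, -0.1, -1.5]
opening: 0.0143
```

```bash
python3 - <<'E'
from h import *
st=env.state();v=np.array([-.1267,0,.0743]);p0=st["eef_pos"];Rs=held(st)
print(st["time_s"],st["qpos"].round(3),p0.round(4),Rs.as_euler("ZYX",degrees=True).round(2),"lip",(p0-Rs.apply(v)).round(4))
E
python3 look.py p5 250 130 180 190 190 160 250 190
```

```text
12.975 [ 0.256  0.658  0.038  1.457 -1.06  -1.024] [ 0.572  -0.0158  0.2104] [92.09 64.68  2.36] lip [ 0.5694 -0.0288  0.0641]
```

View pics/p5.png

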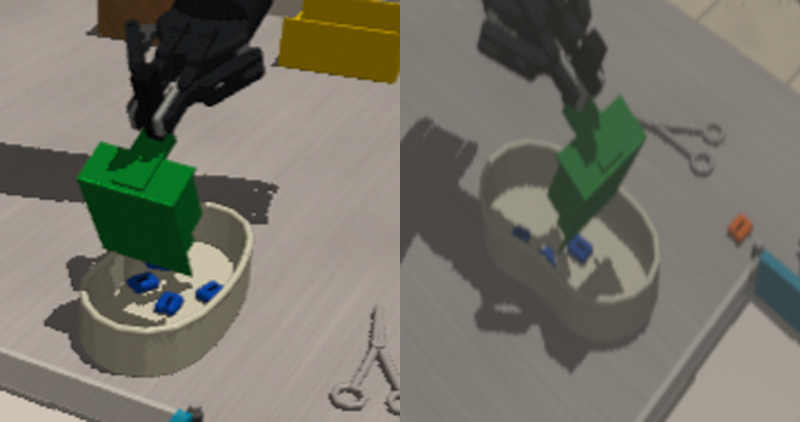

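Clamps are visible in the dish at about (142,282), (168,303), (208,291) and (158,265) in the left crop. Lift away, level, and lay down at about (0.50, 0.32).

```bash
python3 - <<'E'
from h import *
st=env.state();p0=st["eef_pos"];Rs=held(st);s=(p0,Rs*BT);e0=Rs.as_euler("ZYX");out=[]
for i in(1,2,3): out.append((p0+[0,0,.033*i],Rs*BT))
q=p0+[0,0,.099];t=np.array([.5,.238,.20])
for i in range(1,11):
    f=i/10;e=e0+f*(np.radians([90,0,0])-e0);out.append((q+f*(t-q),R.from_euler("ZYX",e)*BT))
for i in range(1,5): out.append((t-[0,0,.029*i],out[12][1]))
path(out,s)
E
```

```text
[0.0298, 0.0003, -0.0142] [0.0, 0.0, 0.0]
[0.0298, 0.0003, -0.0142] [0.0, 0.0, 0.0]
[0.0298, 0.0003, -0.0142] [0.0, 0.0, 0.0]
[-0.0213, 0.0073, -0.0181] [0.03, -6.46, -0.07]
[-0.0232, 0.0072, -0.0156] [0.04, -6.46, -0.05]
[-0.0248, 0.0072, -0.0129] [0.04, -6.46, -0.04]
[-0.0261, 0.0072, -0.0101] [0.05, -6.46, -0.02]
[-0.0271, 0.0072, -0.0071] [0.06, -6.46, 0.0]
[-0.0277, 0.0072, -0.004] [0.07, -6.46, 0.02]
[-0.028, 0.0072, -0.0008] [0.07, -6.46, 0.03]
[-0.0279, 0.0072, 0.0023] [0.08, -6.46, 0.05]
[-0.0275, 0.0072, 0.0054] [0.09, -6.46, 0.06]
[-0.0267, 0.0072, 0.0085] [0.1, -6.46, 0.07]
[-0.0, -0.0, 0.029] [0.0, 0.0, 0.0]
[0.0, -0.0, 0.029] [0.0, 0.0, 0.0]
[0.0, -0.0, 0.029] [0.0, 0.0, 0.0]
[0.0, -0.0, 0.029] [0.0, 0.0, 0.0]
```

Emit:
drive_tool(deltas=[{"travel": [0.0298, 0, -0.0142], "delta_rot": [0, 0, 0], "hand": 0}, {"travel": [0.0298, 0, -0.0142], "delta_rot": [0, 0, 0], "hand": 0}, {"travel": [0.0298, 0, -0.0142], "delta_rot": [0, 0, 0], "hand": 0}, {"travel": [-0.0213, 0.0073, -0.0181], "delta_rot": [0, -6.5, 0], "hand": 0}, {"travel": [-0.0232, 0.0072, -0.0156], "delta_rot": [0, -6.5, 0], "hand": 0}])

```text
time_s: 13.7
eef_pos: [0.5588, 0.0332, 0.295]
tcp_rot: [-3.142, -0.895, -1.575]
contact_force: [0.3, 0.3, -1.7]
opening: 0.0148
```

Emit:
drive_tool(deltas=[{"travel": [-0.0248, 0.0072, -0.0129], "delta_rot": [0, -6.5, 0], "hand": 0}, {"travel": [-0.0261, 0.0072, -0.0101], "delta_rot": [0, -6.5, 0], "hand": 0}, {"travel": [-0.0271, 0.0072, -0.0071], "delta_rot": [0, -6.5, 0], "hand": 0}, {"travel": [-0.0277, 0.0072, -0.004], "delta_rot": [0, -6.5, 0], "hand": 0}, {"travel": [-0.028, 0.0072, -0.0008], "delta_rot": [0, -6.5, 0], "hand": 0}])

```text
time_s: 14.32
eef_pos: [0.5232, 0.1615, 0.2385]
tcp_rot: [-3.141, -0.328, -1.574]
contact_force: [-0.3, -0.4, -1.7]
opening: 0.0148
```

Emit:
drive_tool(deltas=[{"travel": [-0.0279, 0.0072, 0.0023], "delta_rot": [0, -6.5, 0], "hand": 0}, {"travel": [-0.0275, 0.0072, 0.0054], "delta_rot": [0, -6.5, 0], "hand": 0}, {"travel": [-0.0267, 0.0072, 0.0085], "delta_rot": [0, -6, 0], "hand": 0}, {"travel": [0, 0, 0], "delta_rot": [0, 0, 0], "hand": 0}, {"travel": [0, 0, 0], "delta_rot": [0, 0, 0], "hand": 0}])

```text
time_s: 14.95
eef_pos: [0.5016, 0.2375, 0.2033]
tcp_rot: [3.139, -0.004, -1.573]
contact_force: [0.2, 0.8, -0.6]
opening: 0.0149
```

```bash
python3 - <<'E'
from h import *
st=env.state();print(st["time_s"],st["qpos"].round(3),st["eef_pos"].round(4),held(st).as_euler("ZYX",degrees=True).round(2))
im=[env.grab_frame(n)[:,:,::-1] for n in("scene","side")];cv2.imwrite("pics/p6sc.png",im[0]);cv2.imwrite("pics/p6si.png",im[1])
import json;d=json.load(open("poses.json"))["dish"];c,s=np.cos(d[2]),np.sin(d[2])
for n,i in zip(("scene","side"),im):
    m=cv2.inRange(cv2.cvtColor(i,cv2.COLOR_BGR2HSV),(108,120,40),(125,255,255));k,_,t,ce=cv2.connectedComponentsWithStats(m)
    for j in range(1,k):
        if t[j,4]>25:
            w=ray(cam(n),ce[j],.013)[0];e=w[:2]-d[:2];print(n,t[j,4],ce[j].round(),w.round(3),"in dish",np.round([c*e[0]+s*e[1],-s*e[0]+c*e[1]],3))
E
```

```text
14.95 [ 0.299  0.299 -0.105  1.171 -0.003 -1.269] [0.5016 0.2375 0.2033] [89.87  0.25  0.16]
scene 88 [320. 113.] [0.073 0.907 0.013] in dish [-0.427  0.94 ]
scene 82 [322. 247.] [0.542 0.053 0.013] in dish [-0.032  0.05 ]
scene 92 [314. 257.] [0.546 0.012 0.013] in dish [-0.031  0.009]
scene 65 [343. 261.] [0.605 0.029 0.013] in dish [0.029 0.021]
scene 91 [326. 266.] [ 0.583 -0.007  0.013] in dish [ 0.004 -0.013]
side 49 [298. 255.] [0.607 0.029 0.013] in dish [0.031 0.02 ]
side 52 [302. 271.] [ 0.581 -0.006  0.013] in dish [ 0.002 -0.012]
```

Four clamps located in the dish, all well inside. Set the scoop down.

Emit:
drive_tool(deltas=[{"travel": [0, 0, 0.045], "delta_rot": [0, 0, 0], "hand": 0}, {"travel": [0, 0, 0.045], "delta_rot": [0, 0, 0], "hand": 0}, {"travel": [0, 0, 0.03], "delta_rot": [0, 0, 0], "hand": 0}, {"travel": [0, 0, 0.005], "delta_rot": [0, 0, 0], "hand": 0}, {"travel": [0, 0, 0], "delta_rot": [0, 0, 0], "hand": 0}])

```text
time_s: 15.68
eef_pos: [0.5003, 0.2385, 0.0768]
tcp_rot: [3.136, -0.004, -1.572]
contact_force: [0.5, 1.6, -0.8]
opening: 0.0149
```

Emit:
drive_tool(deltas=[{"travel": [0, 0, 0.002], "delta_rot": [0, 0, 0], "hand": 0}, {"travel": [0, 0, 0.0015], "delta_rot": [0, 0, 0], "hand": 0}, {"travel": [0, 0, 0], "delta_rot": [0, 0, 0], "hand": 0}])

```text
time_s: 16.05
eef_pos: [0.5007, 0.2387, 0.0744]
tcp_rot: [3.138, -0.003, -1.572]
contact_force: [-1.4, -2.1, 6.2]
opening: 0.0151
```

Touching the worktop. Release, let it settle, rise.

Emit:
drive_tool(deltas=[{"travel": [0, 0, 0], "delta_rot": [0, 0, 0], "hand": 1}, {"travel": [0, 0, 0], "delta_rot": [0, 0, 0], "hand": 1}, {"travel": [0, 0, 0], "delta_rot": [0, 0, 0], "hand": 1}, {"travel": [0, 0, 0], "delta_rot": [0, 0, 0], "hand": 1}, {"travel": [0, 0, 0], "delta_rot": [0, 0, 0], "hand": 1}])

```text
time_s: 16.68
eef_pos: [0.4995, 0.2384, 0.0724]
tcp_rot: [3.135, -0.004, -1.572]
contact_force: [0.9, -0.2, 0.1]
opening: 0.0853
```

Emit:
drive_tool(deltas=[{"travel": [0, 0, -0.02], "delta_rot": [0, 0, 0], "hand": 1}, {"travel": [0, 0, -0.04], "delta_rot": [0, 0, 0], "hand": 1}, {"travel": [0, 0, -0.05], "delta_rot": [0, 0, 0], "hand": 1}, {"travel": [0, 0, -0.05], "delta_rot": [0, 0, 0], "hand": 1}, {"travel": [0, 0, 0], "delta_rot": [0, 0, 0], "hand": 1}])

```text
time_s: 17.3
eef_pos: [0.5031, 0.2398, 0.2371]
tcp_rot: [-3.14, -0.001, -1.572]
contact_force: [0.1, -0.0, 0.1]
opening: 0.0856
```

```bash
python3 look.py p7 230 130 220 210 170 150 300 286
```

```text
(no output)
```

View pics/p7.png

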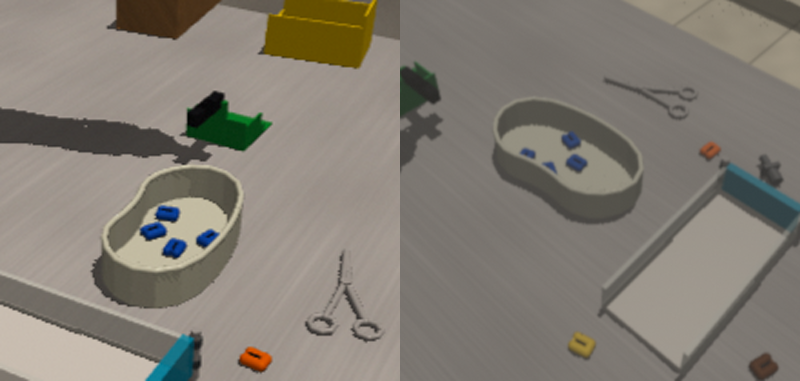

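The scoop lies flat and upright, all four clamps lie flat in the dish, and the lane is empty. Handing in.

```bash
python3 -c "
from station import env
print(env.state()['time_s'],env.state()['contact_force']);print(env.close_job())"
```

```text
17.4 [-0.85025252 -0.28152376 -0.17982898]
the job is handed in; nothing more can be done
None
```

I scooped all four blue clamps against the gate in one pass, tipped them into the kidney dish, laid the empty scoop down and handed the job in at 17.4 s. I did not touch the clamps with the gripper by design, but no per-contact force reading was available to prove it.

- **Clamps:** The last picture shows all four lying flat in the dish and the lane empty. The scene camera put all four within about 45 mm of the nearest dish point, against a limit of 58 mm. The side camera confirmed two of those positions, and the dish wall hid most of the other two.
- **Scoop:** It lies flat and right way up on the bare worktop at about (0.50, 0.32), and the gripper is open and clear above it. I judged flatness by eye and from the height at which it touched down, not by a fitted angle.
- **Dish, hemostat and connector:** They look unmoved in the pictures, but I did not measure them again.

The only mismatch was about 2 mm in the scoop lip's height while pressed on the lane floor, which had no effect.

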